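# Refill the spring-loaded cup dispenser

## Task

Refill the spring-loaded cup dispenser: put the two tapered, brimmed feeding cups from the counter mouth down over the cups already in it, and press them down until both brims have snapped under the ring of rubber fingers and stay there. The straight-sided beaker will not nest with them, so leave it and everything else on the counter where it stands.

Things in the scene. Friction and masses are not known exactly. Their poses are not given: they have to be found in the camera images.
- dispenser: cup dispenser fixed to the counter: clear tube 106 mm across on a dark 148 mm foot, lower half in a steel sleeve, bright metal collar 114 mm across round its mouth (opening 99 mm). Origin on the tube's axis at counter level, z up. In the mouth, 152 mm up, eight level black rubber fingers point inward and leave a 71 mm opening: cup bodies pass, the 79 mm brims only when pressed
- collar (a point): centre of the collar's top, 158 mm above the counter. Pressing about 10 N on a cup's base bends the fingers; the brim passes when the topmost base is 36 to 38 mm above this point, and pressing on to 30 mm is safe. Let go, a held top cup rises by itself to stand 42 mm above it; a cup only laid on the pile, brim above the fingers, stands 56 mm above it
- platform (a joint): the spring-loaded plate inside the tube that carries the pile; metres it has sunk, about 0 with the two cups it starts with and 0.013 to 0.014 more for each further cup held under the fingers; the spring lifts with 2 to 5 N; at most 0.060
- pile_top_mid (a point): the upper of the two cups already in the dispenser, the same kind as those to load; its base stands about 42 mm above the collar, its brim is under the fingers. Point at its centre, 26 mm below its top; z up
- pile_low_mid (a point): the lower cup already in the dispenser, nested inside the upper one, 14 mm lower. Point at its centre; z up
- cup_a_mid (a point): first cup to load: pale green plastic feeding cup, mouth down: 52 mm high, tapered from 46 mm at its flat closed base (on top) to 70 mm at the mouth, with a flat brim 79 mm across, 3 mm thick; 17 to 34 g. Nested on another it stands 14 mm higher, base on base, 2 mm play. Grip its upper half from above (50 to 58 mm wide). Point at its centre, 26 mm below its top; z up
- cup_b_mid (a point): second cup to load, exactly like the first: pale green tapered cup, mouth down, 52 mm high, 79 mm brim. Point at its centre, 26 mm below its top; z up
- beaker_mid (a point): a beaker of the same pale green plastic that does not nest with the cups: straight sides, no brim, 58 mm across, 62 mm high, standing mouth down among them. Point at its centre, 31 mm up; z up
- bottle: empty translucent feeding bottle with a white screw ring and a clear cap, 58 mm across, 158 mm high, upright. Origin at the centre of its underside; z up
- saucer: white ceramic saucer, 136 mm across, 18 mm high. Origin at the centre of its underside; z up
- scoop: small orange measuring scoop, bowl 38 mm across and 26 mm high, flat handle 55 mm long to its own -x side. Origin at the centre of the bowl's underside; z up
Things that resemble listed ones, but are neither listed nor needed, are in the scene too. What is shaped like the part that bears cup_a_mid but blue or yellow is not meant.

How it is judged (in metres and radians):
At the end, for the whole second after the job is handed in: all four cups nested mouth down on the dispenser axis (8 mm, 0.1 rad), brims under the fingers (centres 100 to 181 mm above the counter), platform sunk over 21 mm and still; beaker, bottle, saucer, scoop within 25 mm of their starts, beaker and bottle upright (0.2 rad) (z of pile_low_mid in the frame of dispenser between 0.1 and 0.181 m and horizontal distance between each of pile_low_mid, pile_top_mid, cup_a_mid, cup_b_mid and dispenser below 0.008 m and angle between each of pile_low_mid, pile_top_mid, cup_a_mid, cup_b_mid's own z axis and vertical below 0.1 rad and z of pile_top_mid in the frame of dispenser between 0.1 and 0.181 m and z of cup_a_mid in the frame of dispenser between 0.1 and 0.181 m and z of cup_b_mid in the frame of dispenser between 0.1 and 0.181 m and value of joint platform above 0.021 m and velocity of joint platform between -0.01 and 0.01 m/s and distance of each of beaker_mid, bottle, saucer, scoop from where it was at the start of the episode below 0.025 m and angle between each of beaker_mid, bottle's own z axis and vertical below 0.2 rad); the robot touches nothing.
It fails at once if the beaker is taken or pushed away (more than 25 mm) (distance of beaker_mid from where it was at the start of the episode above 0.025 m).
It fails at once if the bottle, saucer or scoop is pushed more than 25 mm (distance of any of bottle, saucer, scoop from where it was at the start of the episode above 0.025 m).
It fails at once if a cup already in the dispenser is pulled out (z of any of pile_low_mid, pile_top_mid in the frame of dispenser above 0.2 m).
It also fails if it takes over 72 s, if anything falls off the work surface, if the arm or the gripper's body presses on something with over 40 N, if the wrist force passes 120 N, or if a joint passes its speed limit or range.

## Robot

A 6-joint arm with a two-finger parallel gripper is mounted at the origin on the work surface. World frame = base frame: x ahead of the robot, y to its left, z up, the work surface at z = 0. Lengths are in mm, angles in rad, forces in N, time in s.
With the tool pointing down it reaches from about 325 to 750 mm from the base axis. Payload 7.6 kg.
Tool frame: the origin (TCP) lies between the finger pads; the fingertips stand 14 mm ahead of it and the grasp point (between the pads) lies 5 mm behind it; z points along the fingers, y is the direction in which the jaws open and shut (so a half turn about z gives the same grasp; the last joint's range is limited). The gripper opens to 85 mm and grips with 20 to 120 N. Pads are 22 mm wide; open, the fingers measure 114 mm over their backs; the gripper's body (76 mm by 85 mm) begins 54 mm behind the grasp point. The pads swing forward as they close: fully open they stand 13 mm farther back than shut.
Start: joints at [-1.299, 0.052, 1.401, -0, 1.689, -0.07], TCP at [175.996, -494.641, 245.323] pointing down, gripper open.
Joint ranges: [-2.9, 2.9], [-0.91, 2.17], [0.12, 2.37], [-1.06, 4.2], [0.26, 2.73], [-2.93, 2.93]. Speed limits (rad/s): [2.57, 2.57, 3.01, 3.14, 3.14, 3.14].

## Interface

Orientations are given as a rotation vector (axis times angle).
In Python, from bench import env gives the robot as it stands.
- The arm moves only by the tool carry_out, never from a script. Its argument "targets" is a list of rows, each an object of numbers: "rx", "ry", "rz": the turn, a rotation vector about the world's x, y, z in degrees; "tx", "ty", "tz": the shift along the world's x, y, z in cm; "grip": the opening, from 0 (shut) to 1 (fully open). In form: [{"rx": .., "ry": .., "rz": .., "tx": .., "ty": .., "tz": .., "grip": ..}, ...]. A call has 1 to 20 rows; each row shifts and turns the commanded pose from where the row before left it; what a row does not reach is not made up. A row lasts 1/8 s, in which the tool goes at most 62.5 mm and 10.7 degrees, less where a joint would pass 70% of its speed; a pose out of reach is approached as far as the arm can. A call with a gripper value outside its range is refused whole. The fingers move at their own pace and stop on an object; the grip force is fixed at half the most. Time passes only in rows, so rows that do not move let the fingers close. It gives the time, the measured TCP pose, the force and the opening at its end, in the units of the state.
- env.get_obs(): the state, without advancing time (a new reading comes with each control period).
- env.snapshot(name): name is "side" or "top"; returns a dict with "pixels" (400x640x3 uint8, blue, green, red), "depth" (400x640 float32, mm along the optical axis (not along the pixel's ray), 0 where there is no reading), "mtx" (3x3 intrinsics, pixels), "k1" (the pictures are not rectified: a ray, as slopes to the right and down, at radius r is drawn at 1 + k1 r^2 times it, then the intrinsics apply), "position" and "attitude" of the camera in the world. Camera axes: x right, y down, z forward; pixel columns grow to the right and rows downward; lengths in mm; the calibration is good to about 2 mm. A picture is of the moment at which its call begins.
- env.close_job(): hands the job in, once; it reports no verdict.
The state is a dict: "t": time; "joint_positions": joint angles; "dq": joint speeds; "tau": joint torques, N m; "tool_pos": TCP position; "ee_rot": TCP orientation; "contact_force": force on the tool from outside, world axes, zero at the start; "wrist_torque": the same for the moment, N m; "grip_width": finger opening in mm.
Only numpy, scipy, OpenCV 4.12 (cv2) and the standard library are available. Lean on these libraries where they do the work, as an engineer would, in place of code of your own. Each camera call takes 0.05 s, during which the arm holds its last target. There are 200 camera calls.

## Working session

There is one attempt and no reset: what is moved stays moved. The work goes in short steps, Python scripts to look and compute and a tool call to move; the robot and the scene stay as the last step left them, time stands still between calls to the robot, and variables do not carry over. Pictures are saved under pics/ and viewed, about 8 in all and at most 12, crops included, and the job is handed in when it is done.

Besides the shell and the picture viewer there is one more tool, called as name(argument=value, ...) on one line, values as JSON. carry_out: Moves the arm, as the interface text tells. Its arguments: {"type":"object","properties":{"targets":{"type":"array"}},"required":["targets"]}

```bash
mkdir -p pics
cat > h.py <<'E'
import numpy as np, cv2
from scipy.spatial.transform import Rotation as R
from bench import env
def att(a):
    a=np.array(a,float)
    if a.shape==(3,3): return a
    return R.from_rotvec(a).as_matrix() if a.size==3 else R.from_quat(a).as_matrix()
def cloud(s):
    h,w=s["depth"].shape; K=np.array(s["mtx"]); k=float(np.ravel(s["k1"])[0])
    u,v=np.meshgrid(np.arange(w),np.arange(h))
    p=cv2.undistortPoints(np.stack([u,v],-1).reshape(-1,1,2).astype(np.float64),K,np.array([k,0,0,0.])).reshape(h,w,2)
    d=s["depth"].astype(float)
    c=np.dstack([p[...,0]*d,p[...,1]*d,d])
    return c@att(s["attitude"]).T+np.array(s["position"])
E
python3 - <<'E'
from h import *
for n in("top","side"):
    s=env.snapshot(n); cv2.imwrite(f"pics/{n}1.png",s["pixels"]); np.savez(f"{n}1.npz",**s)
    print(n,s["mtx"],s["k1"],s["position"],s["attitude"],(s["depth"]>0).mean())
    c=cloud(s); ok=s["depth"]>0; z=c[...,2][ok]; print(np.percentile(z,[1,10,50,90,99]))
print(env.get_obs())
E
```

```text
top [[385.97613095   0.         325.59165897]
 [  0.         385.97613095 202.12252565]
 [  0.           0.           1.        ]] -0.022473738645339414 [ 424.23613473  -86.59881668 1294.23424214] [-2.16699345  2.15901728 -0.12237035] 0.99621484375
[-758.07750258 -743.39778451   -5.70190241    3.62877701  556.97611848]
side [[465.01257277   0.         320.58768174]
 [  0.         465.01257277 199.16691406]
 [  0.           0.           1.        ]] 0.004905032100749003 [ 397.28864531 -974.31818726 1013.25656062] [-2.35000559  0.22544468 -0.08423384] 0.9959921875
[-756.02728255 -518.34082144   -0.81338302  469.33173277  601.55811123]
{'t': 0.1, 'joint_positions': array([-1.29933839e+00,  5.28033183e-02,  1.40162551e+00, -3.45460519e-06,
        1.68859908e+00, -7.03118305e-02]), 'dq': array([ 0.00127228, -0.00161951, -0.00422473, -0.00171256,  0.00125922,
       -0.0008847 ]), 'tau': array([ 9.71131230e-04, -3.82582211e+01, -3.60987031e+01, -8.54017708e-05,
        4.83034848e-03, -1.46668265e-05]), 'tool_pos': array([ 175.90455445, -494.39047868,  244.54000156]), 'ee_rot': array([-3.09442757e+00, -5.33998280e-01,  2.31615651e-04]), 'contact_force': array([ 0.10984324, -0.02437067,  0.07893696]), 'wrist_torque': array([-0.01135592, -0.01360967, -0.00584992]), 'grip_width': 85.52969909921637}
```

View pics/top1.png

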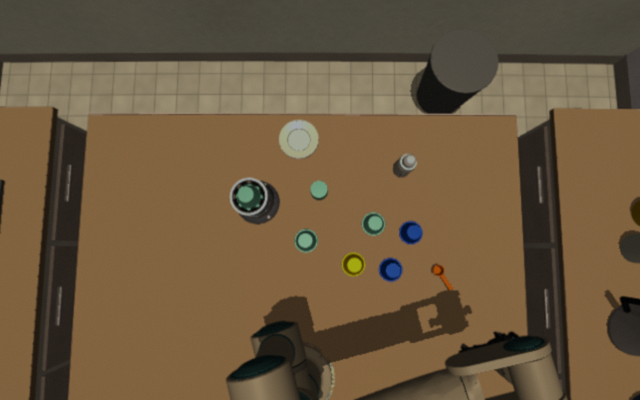

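View pics/side1.png

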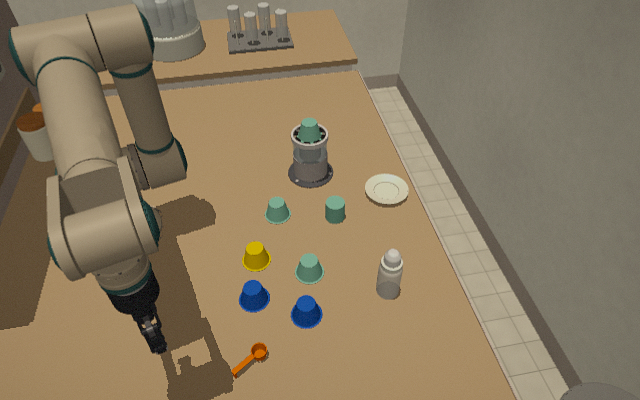

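The top view shows the brimmed green cups at (306,240) and (373,224), and the beaker at (319,189), which looks straight-sided in the side view at (335,209). The dispenser is at (250,197), with blue/yellow decoys at (411,232), (391,270) and (354,264). Next I'll measure the positions.

Run:
```python
from h import *
s=dict(np.load("top1.npz")); t=dict(np.load("side1.npz"))
C={"top":cloud(s),"side":cloud(t)}; D={"top":s,"side":t}
seeds={"top":{"a":(306,240),"b":(373,224),"beaker":(319,189),"pile":(246,194),"yel":(354,264),"blue1":(411,232),"blue2":(391,270),"bottle":(408,158),"scoop":(437,269),"saucer":(299,139)}}
for k,(u,v) in seeds["top"].items():
    p=np.median(C["top"][v-1:v+2,u-1:u+2].reshape(-1,3),0); out=[k,p.round(1)]
    for n,c in C.items():
        d=np.hypot(c[...,0]-p[0],c[...,1]-p[1]); 
        top=(d<(40))&(abs(c[...,2]-p[2])<5)
        q=c[top][:,:2].astype(np.float32)
        if len(q)>4:
            (x,y),r=cv2.minEnclosingCircle(q); out+=[n,len(q),round(x,1),round(y,1),"r",round(r,1),"mean",q.mean(0).round(1),"z",c[top][:,2].mean().round(1)]
    print(*out)
    if k=="pile":
        for n,c in C.items():
            d=np.hypot(c[...,0]-p[0],c[...,1]-p[1]); m=(d<75)&(c[...,2]>153)&(c[...,2]<164)
            q=c[m][:,:2].astype(np.float32);(x,y),r=cv2.minEnclosingCircle(q);print("collar",n,len(q),x,y,r)
```

```text
a [443.1 -23.7  50.8] top 168 441.9 -19.2 r 24.4 mean [441.8 -20.1] z 51.0 side 162 441.9 -21.1 r 25.3 mean [441.3 -23.2] z 50.4
b [ 495.1 -238.8   53.2] top 152 498.5 -245.4 r 23.4 mean [ 498.5 -244.9] z 51.8 side 203 498.9 -247.3 r 24.1 mean [ 498.1 -247.4] z 51.3
beaker [606.9 -64.7  61.3] top 222 606.9 -63.1 r 28.0 mean [606.8 -62.8] z 61.4 side 228 605.2 -63.4 r 29.9 mean [605.9 -65.7] z 60.7
pile [571.4 142.  200.3] top 209 569.4 143.1 r 24.2 mean [569.2 143.6] z 199.3 side 134 569.4 142.0 r 25.7 mean [568.8 140.6] z 199.1
collar top 492 570.2872314453125 144.66331481933594 57.19953918457031
collar side 302 570.040283203125 142.12847900390625 59.769981384277344
yel [ 367.4 -177.6   50. ] top 162 365.0 -176.7 r 23.9 mean [ 364.4 -177.3] z 51.0 side 213 364.6 -179.0 r 25.3 mean [ 364.6 -180.8] z 50.4
blue1 [ 469.7 -361.    52.9] top 156 469.5 -369.2 r 24.2 mean [ 469.7 -368.8] z 51.7 side 266 468.1 -371.0 r 24.9 mean [ 469.6 -371.5] z 51.1
blue2 [ 348.9 -295.6   50. ] top 166 347.0 -300.1 r 24.6 mean [ 347.  -299.1] z 51.0 side 264 348.2 -302.1 r 25.6 mean [ 347.7 -304. ] z 50.6
bottle [ 687.2 -333.3  157.7] top 71 681.2 -339.2 r 17.1 mean [ 683.5 -340.3] z 156.0 side 92 684.3 -343.9 r 15.8 mean [ 683.9 -343.8] z 155.8
scoop [ 349.6 -456.     1.7] top 321 349.5 -456.1 r 39.9 mean [ 351.3 -454.5] z 0.7 side 621 349.6 -456.0 r 39.9 mean [ 352.3 -460.6] z 0.1
saucer [788.2   6.1   6.5] top 381 787.9 6.2 r 39.7 mean [787.8   6.8] z 5.9 side 326 788.1 6.1 r 40.0 mean [789.4   7.6] z 5.3
```

carry_out(targets=[{"tx": 4,"ty": 3.1,"grip": 1},{"tx": 4,"ty": 3.1,"grip": 1},{"tx": 4,"ty": 3.1,"grip": 1},{"tx": 4,"ty": 3.1,"grip": 1},{"tx": 4,"ty": 3.1,"grip": 1},{"tx": 4,"ty": 3.1,"grip": 1},{"tx": 4,"ty": 3.1,"grip": 1},{"tx": 4.25,"ty": 3.1,"grip": 1},{"tz": -4,"grip": 1},{"tz": -4,"grip": 1},{"tz": -4,"grip": 1},{"tz": -2,"grip": 1},{"grip": 1},{"grip": 1}])

```text
schema error: expected keys rx, ry, rz, tx, ty, tz, grip
```

carry_out(targets=[{"rx": 0,"ry": 0,"rz": 0,"tx": 4,"ty": 3.1,"tz": 0,"grip": 1},{"rx": 0,"ry": 0,"rz": 0,"tx": 4,"ty": 3.1,"tz": 0,"grip": 1},{"rx": 0,"ry": 0,"rz": 0,"tx": 4,"ty": 3.1,"tz": 0,"grip": 1},{"rx": 0,"ry": 0,"rz": 0,"tx": 4,"ty": 3.1,"tz": 0,"grip": 1},{"rx": 0,"ry": 0,"rz": 0,"tx": 4,"ty": 3.1,"tz": 0,"grip": 1},{"rx": 0,"ry": 0,"rz": 0,"tx": 4,"ty": 3.1,"tz": 0,"grip": 1},{"rx": 0,"ry": 0,"rz": 0,"tx": 4,"ty": 3.1,"tz": 0,"grip": 1},{"rx": 0,"ry": 0,"rz": 0,"tx": 4.2,"ty": 3.1,"tz": 0,"grip": 1},{"rx": 0,"ry": 0,"rz": 0,"tx": 0,"ty": 0,"tz": -4,"grip": 1},{"rx": 0,"ry": 0,"rz": 0,"tx": 0,"ty": 0,"tz": -4,"grip": 1},{"rx": 0,"ry": 0,"rz": 0,"tx": 0,"ty": 0,"tz": -4,"grip": 1},{"rx": 0,"ry": 0,"rz": 0,"tx": 0,"ty": 0,"tz": -2,"grip": 1},{"rx": 0,"ry": 0,"rz": 0,"tx": 0,"ty": 0,"tz": 0,"grip": 1},{"rx": 0,"ry": 0,"rz": 0,"tx": 0,"ty": 0,"tz": 0,"grip": 1}])

```text
t: 1.85
tool_pos: [498.4, -246.9, 106.4]
ee_rot: [3.095, 0.534, 0.002]
contact_force: [1.7, -0.9, -0.2]
grip_width: 85.5
```

carry_out(targets=[{"rx": 0,"ry": 0,"rz": 0,"tx": 0,"ty": 0,"tz": -2.5,"grip": 1},{"rx": 0,"ry": 0,"rz": 0,"tx": 0,"ty": 0,"tz": -2.5,"grip": 1},{"rx": 0,"ry": 0,"rz": 0,"tx": 0,"ty": 0,"tz": -2,"grip": 1},{"rx": 0,"ry": 0,"rz": 0,"tx": 0,"ty": 0,"tz": 0,"grip": 1},{"rx": 0,"ry": 0,"rz": 0,"tx": 0,"ty": 0,"tz": 0,"grip": 0},{"rx": 0,"ry": 0,"rz": 0,"tx": 0,"ty": 0,"tz": 0,"grip": 0},{"rx": 0,"ry": 0,"rz": 0,"tx": 0,"ty": 0,"tz": 0,"grip": 0},{"rx": 0,"ry": 0,"rz": 0,"tx": 0,"ty": 0,"tz": 0,"grip": 0},{"rx": 0,"ry": 0,"rz": 0,"tx": 0,"ty": 0,"tz": 0,"grip": 0},{"rx": 0,"ry": 0,"rz": 0,"tx": 0,"ty": 0,"tz": 0,"grip": 0}])

```text
t: 3.1
tool_pos: [499.1, -247.2, 38.1]
ee_rot: [3.094, 0.534, 0.005]
contact_force: [-2.3, 1.6, 7.8]
grip_width: 53.3
```

carry_out(targets=[{"rx": 0,"ry": 0,"rz": 0,"tx": 0,"ty": 0,"tz": 2,"grip": 0},{"rx": 0,"ry": 0,"rz": 0,"tx": 0,"ty": 0,"tz": 5,"grip": 0},{"rx": 0,"ry": 0,"rz": 0,"tx": 0,"ty": 0,"tz": 5,"grip": 0},{"rx": 0,"ry": 0,"rz": 0,"tx": 0,"ty": 0,"tz": 5,"grip": 0},{"rx": 0,"ry": 0,"rz": 0,"tx": 0,"ty": 0,"tz": 5,"grip": 0},{"rx": 0,"ry": 0,"rz": 0,"tx": 0,"ty": 0,"tz": 4,"grip": 0},{"rx": 0,"ry": 0,"rz": 0,"tx": 0.7,"ty": 3.9,"tz": 0,"grip": 0},{"rx": 0,"ry": 0,"rz": 0,"tx": 0.7,"ty": 3.9,"tz": 0,"grip": 0},{"rx": 0,"ry": 0,"rz": 0,"tx": 0.7,"ty": 3.9,"tz": 0,"grip": 0},{"rx": 0,"ry": 0,"rz": 0,"tx": 0.7,"ty": 3.9,"tz": 0,"grip": 0},{"rx": 0,"ry": 0,"rz": 0,"tx": 0.7,"ty": 3.9,"tz": 0,"grip": 0},{"rx": 0,"ry": 0,"rz": 0,"tx": 0.7,"ty": 3.9,"tz": 0,"grip": 0},{"rx": 0,"ry": 0,"rz": 0,"tx": 0.7,"ty": 3.9,"tz": 0,"grip": 0},{"rx": 0,"ry": 0,"rz": 0,"tx": 0.7,"ty": 3.9,"tz": 0,"grip": 0},{"rx": 0,"ry": 0,"rz": 0,"tx": 0.7,"ty": 3.9,"tz": 0,"grip": 0},{"rx": 0,"ry": 0,"rz": 0,"tx": 0.8,"ty": 3.9,"tz": 0,"grip": 0},{"rx": 0,"ry": 0,"rz": 0,"tx": 0,"ty": 0,"tz": 0,"grip": 0},{"rx": 0,"ry": 0,"rz": 0,"tx": 0,"ty": 0,"tz": 0,"grip": 0}])

```text
t: 5.35
tool_pos: [569.0, 143.1, 296.0]
ee_rot: [3.095, 0.534, 0.001]
contact_force: [-0.4, 0.2, -1.2]
grip_width: 53.0
```

Run:
```python
from h import *
s=env.snapshot("side"); p=s["pixels"]; cv2.imwrite("pics/s2.png",cv2.resize(p[20:220,190:440],None,fx=3,fy=3))
c=cloud(s); 
# brim of held cup: green pixels z 225..300
hsv=cv2.cvtColor(p,cv2.COLOR_BGR2HSV); g=(hsv[...,0]>65)&(hsv[...,0]<95)&(hsv[...,1]>50)
m=g&(np.hypot(c[...,0]-570,c[...,1]-142)<80)&(c[...,2]>210)
print(m.sum()); q=c[m]; print(np.percentile(q,[1,50,99],axis=0))
o=env.get_obs(); print(o["tool_pos"],o["contact_force"],o["grip_width"])
for z0 in range(220,330,10):
    w=q[(q[:,2]>=z0)&(q[:,2]<z0+10)]
    if len(w): print(z0,len(w),w.min(0).round(1),w.max(0).round(1))
```

```text
1225
[[533.26631351  69.96353652 259.0253003 ]
 [566.31238162  89.44480712 526.36407476]
 [612.82106256 165.71423445 582.82186618]]
[568.97390374 142.64639676 295.96323875] [0.12453776 0.60407107 0.30962058] 53.050514685112866
250 25 [534.5 107.3 255.9] [606.6 157.5 260. ]
260 99 [531.6 103.3 260.1] [605.2 160.  269.8]
270 83 [536.8 109.3 270. ] [597.5 147.7 279.9]
280 49 [540.  112.7 280. ] [596.2 140.1 289.8]
290 39 [542.9 106.4 290. ] [594.3 141.5 299.8]
300 91 [544.3 104.1 300.1] [586.9 174.  309.9]
310 12 [551.4 119.3 310. ] [568.7 167.6 318.5]
320 5 [552.5 103.7 320.2] [586.  168.1 329.8]
```

View pics/s2.png

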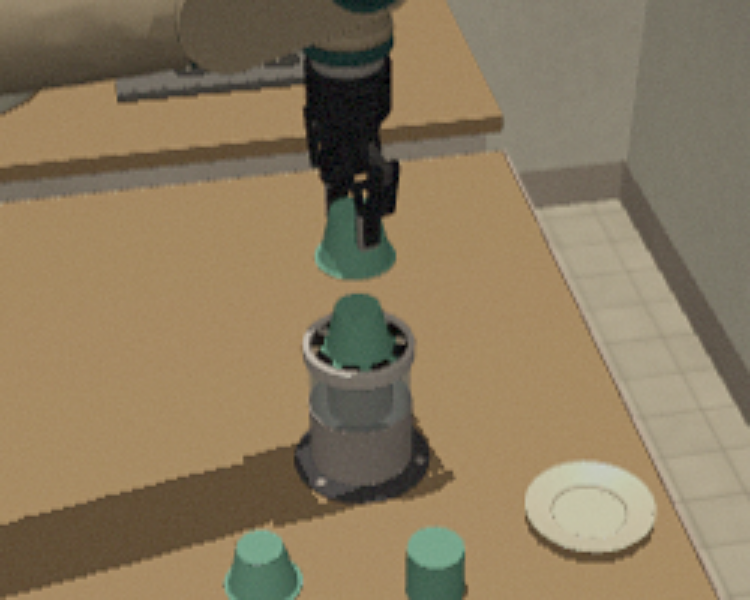

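The cup is upright in the jaws at about (355,235) in the crop, centred over the pile at (358,325). I'll lower it to the laid height, TCP about 200.

carry_out(targets=[{"rx": 0,"ry": 0,"rz": 0,"tx": 0.07,"ty": -0.03,"tz": -3,"grip": 0},{"rx": 0,"ry": 0,"rz": 0,"tx": 0,"ty": 0,"tz": -3,"grip": 0},{"rx": 0,"ry": 0,"rz": 0,"tx": 0,"ty": 0,"tz": -1.5,"grip": 0},{"rx": 0,"ry": 0,"rz": 0,"tx": 0,"ty": 0,"tz": -1,"grip": 0},{"rx": 0,"ry": 0,"rz": 0,"tx": 0,"ty": 0,"tz": -0.5,"grip": 0},{"rx": 0,"ry": 0,"rz": 0,"tx": 0,"ty": 0,"tz": -0.4,"grip": 0},{"rx": 0,"ry": 0,"rz": 0,"tx": 0,"ty": 0,"tz": -0.1,"grip": 0},{"rx": 0,"ry": 0,"rz": 0,"tx": 0,"ty": 0,"tz": 0,"grip": 0},{"rx": 0,"ry": 0,"rz": 0,"tx": 0,"ty": 0,"tz": 0,"grip": 0}])

```text
t: 6.52
tool_pos: [569.8, 143.1, 200.7]
ee_rot: [3.096, 0.534, 0.001]
contact_force: [0.5, 0.4, -0.2]
grip_width: 52.7
```

carry_out(targets=[{"rx": 0,"ry": 0,"rz": 0,"tx": 0,"ty": -0.05,"tz": -0.2,"grip": 0},{"rx": 0,"ry": 0,"rz": 0,"tx": 0,"ty": 0,"tz": 0,"grip": 0},{"rx": 0,"ry": 0,"rz": 0,"tx": 0,"ty": 0,"tz": 0,"grip": 0.8},{"rx": 0,"ry": 0,"rz": 0,"tx": 0,"ty": 0,"tz": 0,"grip": 0.8},{"rx": 0,"ry": 0,"rz": 0,"tx": 0,"ty": 0,"tz": 0,"grip": 0.8},{"rx": 0,"ry": 0,"rz": 0,"tx": 0,"ty": 0,"tz": 0,"grip": 0.8},{"rx": 0,"ry": 0,"rz": 0,"tx": 0,"ty": 0,"tz": 1,"grip": 0.8},{"rx": 0,"ry": 0,"rz": 0,"tx": 0,"ty": 0,"tz": 3,"grip": 0.8},{"rx": 0,"ry": 0,"rz": 0,"tx": 0,"ty": 0,"tz": 3,"grip": 0.8},{"rx": 0,"ry": 0,"rz": 0,"tx": 0,"ty": 0,"tz": 0,"grip": 0},{"rx": 0,"ry": 0,"rz": 0,"tx": 0,"ty": 0,"tz": 0,"grip": 0},{"rx": 0,"ry": 0,"rz": 0,"tx": 0,"ty": 0,"tz": 0,"grip": 0},{"rx": 0,"ry": 0,"rz": 0,"tx": 0,"ty": 0,"tz": 0,"grip": 0},{"rx": 0,"ry": 0,"rz": 0,"tx": 0,"ty": 0,"tz": 0,"grip": 0},{"rx": 0,"ry": 0,"rz": 0,"tx": 0,"ty": 0,"tz": 0,"grip": 0},{"rx": 0,"ry": 0,"rz": 0,"tx": 0,"ty": 0,"tz": 0,"grip": 0}])

```text
t: 8.52
tool_pos: [569.7, 142.5, 268.3]
ee_rot: [3.096, 0.534, 0.0]
contact_force: [0.1, -0.7, 0.4]
grip_width: 0.2
```

```bash
cat > look.py <<'E'
import sys
from h import *
s=env.snapshot("side"); p=s["pixels"]; cv2.imwrite(f"pics/{sys.argv[1]}.png",cv2.resize(p[20:220,190:440],None,fx=3,fy=3))
c=cloud(s); hsv=cv2.cvtColor(p,cv2.COLOR_BGR2HSV); g=(hsv[...,0]>65)&(hsv[...,0]<95)&(hsv[...,1]>50)
m=g&(np.hypot(c[...,0]-570,c[...,1]-142)<40)&(c[...,2]>150)&(c[...,2]<240)
q=c[m]; zt=np.percentile(q[:,2],97); t=q[q[:,2]>zt-5]
print("n",len(q),"top z",zt.round(1),"top centre",((t.min(0)+t.max(0))/2).round(1)); o=env.get_obs(); print(o["t"],o["tool_pos"],o["contact_force"],o["grip_width"])
E
python3 look.py s3
```

```text
n 518 top z 214.7 top centre [568.6 138.8 213.5]
8.575 [569.6967461  142.56772388 268.336927  ] [-0.55048933 -0.48863681  0.65615303] 0.2530896361574338
```

carry_out(targets=[{"rx": 0,"ry": 0,"rz": 0,"tx": 0,"ty": 0,"tz": -2.5,"grip": 0},{"rx": 0,"ry": 0,"rz": 0,"tx": 0,"ty": 0,"tz": -1.0,"grip": 0},{"rx": 0,"ry": 0,"rz": 0,"tx": 0,"ty": 0,"tz": -0.4,"grip": 0},{"rx": 0,"ry": 0,"rz": 0,"tx": 0,"ty": 0,"tz": -0.4,"grip": 0},{"rx": 0,"ry": 0,"rz": 0,"tx": 0,"ty": 0,"tz": -0.4,"grip": 0},{"rx": 0,"ry": 0,"rz": 0,"tx": 0,"ty": 0,"tz": -0.3,"grip": 0},{"rx": 0,"ry": 0,"rz": 0,"tx": 0,"ty": 0,"tz": -0.3,"grip": 0},{"rx": 0,"ry": 0,"rz": 0,"tx": 0,"ty": 0,"tz": -0.3,"grip": 0},{"rx": 0,"ry": 0,"rz": 0,"tx": 0,"ty": 0,"tz": 0,"grip": 0},{"rx": 0,"ry": 0,"rz": 0,"tx": 0,"ty": 0,"tz": 0,"grip": 0}])

```text
t: 9.82
tool_pos: [570.1, 142.7, 213.8]
ee_rot: [3.096, 0.534, 0.004]
contact_force: [-2.2, -0.6, 6.9]
grip_width: -0.1
```

carry_out(targets=[{"rx": 0,"ry": 0,"rz": 0,"tx": 0,"ty": 0,"tz": -0.3,"grip": 0},{"rx": 0,"ry": 0,"rz": 0,"tx": 0,"ty": 0,"tz": -0.3,"grip": 0},{"rx": 0,"ry": 0,"rz": 0,"tx": 0,"ty": 0,"tz": -0.2,"grip": 0},{"rx": 0,"ry": 0,"rz": 0,"tx": 0,"ty": 0,"tz": -0.1,"grip": 0},{"rx": 0,"ry": 0,"rz": 0,"tx": 0,"ty": 0,"tz": 0,"grip": 0},{"rx": 0,"ry": 0,"rz": 0,"tx": 0,"ty": 0,"tz": 0,"grip": 0}])

```text
t: 10.58
tool_pos: [569.9, 142.6, 203.4]
ee_rot: [3.096, 0.534, 0.001]
contact_force: [1.8, 0.8, 1.8]
grip_width: 0.1
```

Force fell from 6.9 to 1.8 N, so the brim appears to have snapped through. I'll lift and check.

carry_out(targets=[{"rx": 0,"ry": 0,"rz": 0,"tx": 0,"ty": 0,"tz": 1,"grip": 0},{"rx": 0,"ry": 0,"rz": 0,"tx": 0,"ty": 0,"tz": 3,"grip": 0},{"rx": 0,"ry": 0,"rz": 0,"tx": 0,"ty": 0,"tz": 5,"grip": 0.5},{"rx": 0,"ry": 0,"rz": 0,"tx": 0,"ty": 0,"tz": 1,"grip": 1},{"rx": 0,"ry": 0,"rz": 0,"tx": 0,"ty": 0,"tz": 0,"grip": 1},{"rx": 0,"ry": 0,"rz": 0,"tx": 0,"ty": 0,"tz": 0,"grip": 1}])

```text
t: 11.32
tool_pos: [569.2, 142.5, 301.2]
ee_rot: [3.096, 0.534, -0.006]
contact_force: [-0.1, 0.2, -0.2]
grip_width: 72.3
```

```bash
python3 look.py s4
```

```text
n 437 top z 201.0 top centre [569.5 142.1 201. ]
11.375 [569.26058903 142.45115987 301.20563451] [ 0.49095365 -0.12916227 -0.2840228 ] 78.89848314281433
```

View pics/s4.png

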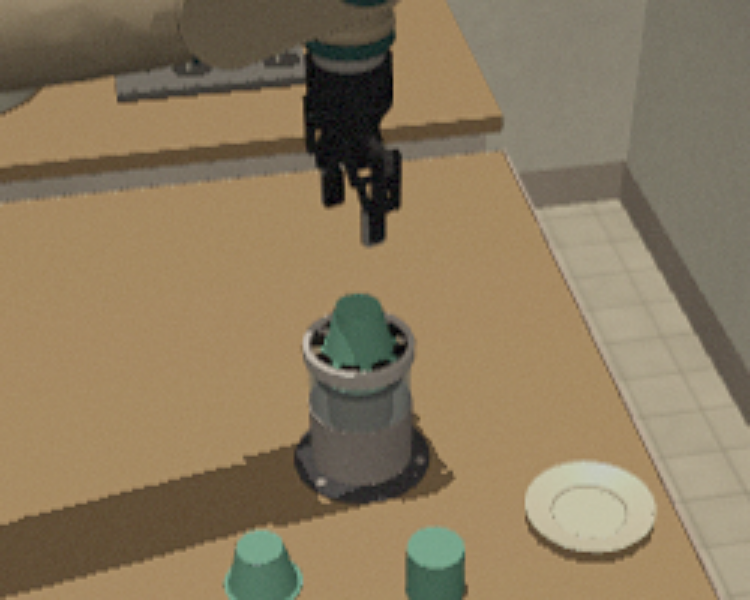

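The first cup is held: its top is at 200 mm and its brim is under the fingers, crop (358,345). Next is the second cup, at (442,-20.5).

carry_out(targets=[{"rx": 0,"ry": 0,"rz": 0,"tx": -2.5,"ty": -3.3,"tz": 0,"grip": 1},{"rx": 0,"ry": 0,"rz": 0,"tx": -2.5,"ty": -3.3,"tz": 0,"grip": 1},{"rx": 0,"ry": 0,"rz": 0,"tx": -2.5,"ty": -3.3,"tz": 0,"grip": 1},{"rx": 0,"ry": 0,"rz": 0,"tx": -2.5,"ty": -3.3,"tz": 0,"grip": 1},{"rx": 0,"ry": 0,"rz": 0,"tx": -2.7,"ty": -3.1,"tz": 0,"grip": 1},{"rx": 0,"ry": 0,"rz": 0,"tx": 0,"ty": 0,"tz": -5,"grip": 1},{"rx": 0,"ry": 0,"rz": 0,"tx": 0,"ty": 0,"tz": -5,"grip": 1},{"rx": 0,"ry": 0,"rz": 0,"tx": 0,"ty": 0,"tz": -5,"grip": 1},{"rx": 0,"ry": 0,"rz": 0,"tx": 0,"ty": 0,"tz": -4,"grip": 1},{"rx": 0,"ry": 0,"rz": 0,"tx": 0,"ty": 0,"tz": 0,"grip": 1},{"rx": 0,"ry": 0,"rz": 0,"tx": 0,"ty": 0,"tz": 0,"grip": 1}])

```text
t: 12.75
tool_pos: [443.3, -20.5, 114.7]
ee_rot: [3.095, 0.534, 0.002]
contact_force: [0.2, -0.0, 0.7]
grip_width: 85.6
```

carry_out(targets=[{"rx": 0,"ry": 0,"rz": 0,"tx": -0.1,"ty": 0,"tz": -3,"grip": 1},{"rx": 0,"ry": 0,"rz": 0,"tx": 0,"ty": 0,"tz": -2.7,"grip": 1},{"rx": 0,"ry": 0,"rz": 0,"tx": 0,"ty": 0,"tz": -2,"grip": 1},{"rx": 0,"ry": 0,"rz": 0,"tx": 0,"ty": 0,"tz": 0,"grip": 1},{"rx": 0,"ry": 0,"rz": 0,"tx": 0,"ty": 0,"tz": 0,"grip": 0},{"rx": 0,"ry": 0,"rz": 0,"tx": 0,"ty": 0,"tz": 0,"grip": 0},{"rx": 0,"ry": 0,"rz": 0,"tx": 0,"ty": 0,"tz": 0,"grip": 0},{"rx": 0,"ry": 0,"rz": 0,"tx": 0,"ty": 0,"tz": 0,"grip": 0},{"rx": 0,"ry": 0,"rz": 0,"tx": 0,"ty": 0,"tz": 0,"grip": 0},{"rx": 0,"ry": 0,"rz": 0,"tx": 0,"ty": 0,"tz": 0,"grip": 0}])

```text
t: 14.0
tool_pos: [442.9, -20.5, 39.0]
ee_rot: [3.095, 0.534, 0.005]
contact_force: [-5.7, 0.4, 11.9]
grip_width: 52.7
```

carry_out(targets=[{"rx": 0,"ry": 0,"rz": 0,"tx": 0,"ty": 0,"tz": 2,"grip": 0},{"rx": 0,"ry": 0,"rz": 0,"tx": 0,"ty": 0,"tz": 5,"grip": 0},{"rx": 0,"ry": 0,"rz": 0,"tx": 0,"ty": 0,"tz": 5,"grip": 0},{"rx": 0,"ry": 0,"rz": 0,"tx": 0,"ty": 0,"tz": 5,"grip": 0},{"rx": 0,"ry": 0,"rz": 0,"tx": 0,"ty": 0,"tz": 5,"grip": 0},{"rx": 0,"ry": 0,"rz": 0,"tx": 0,"ty": 0,"tz": 4,"grip": 0},{"rx": 0,"ry": 0,"rz": 0,"tx": 2.5,"ty": 3.3,"tz": 0,"grip": 0},{"rx": 0,"ry": 0,"rz": 0,"tx": 2.5,"ty": 3.3,"tz": 0,"grip": 0},{"rx": 0,"ry": 0,"rz": 0,"tx": 2.5,"ty": 3.3,"tz": 0,"grip": 0},{"rx": 0,"ry": 0,"rz": 0,"tx": 2.5,"ty": 3.3,"tz": 0,"grip": 0},{"rx": 0,"ry": 0,"rz": 0,"tx": 2.8,"ty": 3.1,"tz": 0,"grip": 0},{"rx": 0,"ry": 0,"rz": 0,"tx": 0,"ty": 0,"tz": 0,"grip": 0},{"rx": 0,"ry": 0,"rz": 0,"tx": 0,"ty": 0,"tz": 0,"grip": 0}])

```text
t: 15.62
tool_pos: [569.5, 142.3, 296.9]
ee_rot: [3.096, 0.534, 0.001]
contact_force: [-0.5, -0.0, -0.0]
grip_width: 52.4
```

```bash
python3 look.py s5
```

```text
n 433 top z 201.5 top centre [569.1 142.4 199.9]
15.675 [569.43562765 142.00617386 297.1618137 ] [-1.04120807  1.1674306   0.13943698] 52.44122165452799
```

View pics/s5.png

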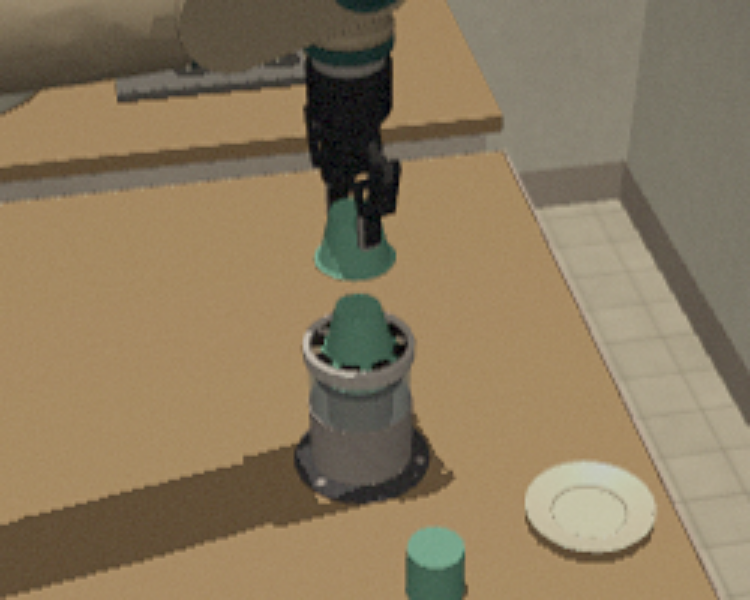

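The second cup is held upright at (355,235) over the pile at (358,325). I'll lower, release, raise and shut, as before.

carry_out(targets=[{"rx": 0,"ry": 0,"rz": 0,"tx": 0.03,"ty": 0,"tz": -3,"grip": 0},{"rx": 0,"ry": 0,"rz": 0,"tx": 0,"ty": 0,"tz": -3,"grip": 0},{"rx": 0,"ry": 0,"rz": 0,"tx": 0,"ty": 0,"tz": -1.5,"grip": 0},{"rx": 0,"ry": 0,"rz": 0,"tx": 0,"ty": 0,"tz": -1,"grip": 0},{"rx": 0,"ry": 0,"rz": 0,"tx": 0,"ty": 0,"tz": -0.7,"grip": 0},{"rx": 0,"ry": 0,"rz": 0,"tx": 0,"ty": 0,"tz": -0.5,"grip": 0},{"rx": 0,"ry": 0,"rz": 0,"tx": 0,"ty": 0,"tz": 0,"grip": 0},{"rx": 0,"ry": 0,"rz": 0,"tx": 0,"ty": 0,"tz": 0,"grip": 0}])

```text
t: 16.68
tool_pos: [570.2, 142.6, 200.2]
ee_rot: [3.096, 0.534, 0.002]
contact_force: [-0.2, -0.8, 2.3]
grip_width: 52.3
```

carry_out(targets=[{"rx": 0,"ry": 0,"rz": 0,"tx": 0,"ty": 0,"tz": 0,"grip": 0.8},{"rx": 0,"ry": 0,"rz": 0,"tx": 0,"ty": 0,"tz": 0,"grip": 0.8},{"rx": 0,"ry": 0,"rz": 0,"tx": 0,"ty": 0,"tz": 0,"grip": 0.8},{"rx": 0,"ry": 0,"rz": 0,"tx": 0,"ty": 0,"tz": 0,"grip": 0.8},{"rx": 0,"ry": 0,"rz": 0,"tx": 0,"ty": 0,"tz": 1,"grip": 0.8},{"rx": 0,"ry": 0,"rz": 0,"tx": 0,"ty": 0,"tz": 3,"grip": 0.8},{"rx": 0,"ry": 0,"rz": 0,"tx": 0,"ty": 0,"tz": 3,"grip": 0.8},{"rx": 0,"ry": 0,"rz": 0,"tx": 0,"ty": 0,"tz": 0,"grip": 0},{"rx": 0,"ry": 0,"rz": 0,"tx": 0,"ty": 0,"tz": 0,"grip": 0},{"rx": 0,"ry": 0,"rz": 0,"tx": 0,"ty": 0,"tz": 0,"grip": 0},{"rx": 0,"ry": 0,"rz": 0,"tx": 0,"ty": 0,"tz": 0,"grip": 0},{"rx": 0,"ry": 0,"rz": 0,"tx": 0,"ty": 0,"tz": 0,"grip": 0},{"rx": 0,"ry": 0,"rz": 0,"tx": 0,"ty": 0,"tz": 0,"grip": 0},{"rx": 0,"ry": 0,"rz": 0,"tx": 0,"ty": 0,"tz": 0,"grip": 0}])

```text
t: 18.42
tool_pos: [570.0, 142.6, 269.3]
ee_rot: [3.096, 0.534, 0.0]
contact_force: [-0.3, 0.2, -0.0]
grip_width: -0.4
```

```bash
python3 look.py s6
```

```text
n 529 top z 215.1 top centre [567.9 139.4 213.7]
18.475 [570.00004356 142.54094498 269.326784  ] [ 0.62940354 -0.79131047 -0.93102423] 0.04943542733186424
```

carry_out(targets=[{"rx": 0,"ry": 0,"rz": 0,"tx": 0,"ty": 0,"tz": -2.5,"grip": 0},{"rx": 0,"ry": 0,"rz": 0,"tx": 0,"ty": 0,"tz": -1.1,"grip": 0},{"rx": 0,"ry": 0,"rz": 0,"tx": 0,"ty": 0,"tz": -0.4,"grip": 0},{"rx": 0,"ry": 0,"rz": 0,"tx": 0,"ty": 0,"tz": -0.4,"grip": 0},{"rx": 0,"ry": 0,"rz": 0,"tx": 0,"ty": 0,"tz": -0.4,"grip": 0},{"rx": 0,"ry": 0,"rz": 0,"tx": 0,"ty": 0,"tz": -0.3,"grip": 0},{"rx": 0,"ry": 0,"rz": 0,"tx": 0,"ty": 0,"tz": -0.3,"grip": 0},{"rx": 0,"ry": 0,"rz": 0,"tx": 0,"ty": 0,"tz": -0.3,"grip": 0},{"rx": 0,"ry": 0,"rz": 0,"tx": 0,"ty": 0,"tz": -0.3,"grip": 0},{"rx": 0,"ry": 0,"rz": 0,"tx": 0,"ty": 0,"tz": -0.3,"grip": 0},{"rx": 0,"ry": 0,"rz": 0,"tx": 0,"ty": 0,"tz": -0.3,"grip": 0},{"rx": 0,"ry": 0,"rz": 0,"tx": 0,"ty": 0,"tz": 0,"grip": 0},{"rx": 0,"ry": 0,"rz": 0,"tx": 0,"ty": 0,"tz": 0,"grip": 0}])

```text
t: 20.1
tool_pos: [570.3, 142.7, 203.6]
ee_rot: [-3.096, -0.534, -0.002]
contact_force: [1.5, 0.2, 3.3]
grip_width: 0.0
```

carry_out(targets=[{"rx": 0,"ry": 0,"rz": 0,"tx": 0,"ty": 0,"tz": 1,"grip": 0},{"rx": 0,"ry": 0,"rz": 0,"tx": 0,"ty": 0,"tz": 3,"grip": 0},{"rx": 0,"ry": 0,"rz": 0,"tx": 0,"ty": 0,"tz": 5,"grip": 0},{"rx": 0,"ry": 0,"rz": 0,"tx": -4,"ty": -4,"tz": 1,"grip": 0},{"rx": 0,"ry": 0,"rz": 0,"tx": -4,"ty": -4,"tz": 0,"grip": 0},{"rx": 0,"ry": 0,"rz": 0,"tx": -4,"ty": -4,"tz": 0,"grip": 0},{"rx": 0,"ry": 0,"rz": 0,"tx": 0,"ty": 0,"tz": 0,"grip": 0},{"rx": 0,"ry": 0,"rz": 0,"tx": 0,"ty": 0,"tz": 0,"grip": 0},{"rx": 0,"ry": 0,"rz": 0,"tx": 0,"ty": 0,"tz": 0,"grip": 0},{"rx": 0,"ry": 0,"rz": 0,"tx": 0,"ty": 0,"tz": 0,"grip": 0}])

```text
t: 21.35
tool_pos: [450.4, 23.2, 303.0]
ee_rot: [-3.095, -0.536, 0.001]
contact_force: [0.2, -0.2, 0.9]
grip_width: 0.1
```

```bash
python3 look.py s7; python3 -c "
from h import *
s=env.snapshot('side'); c=cloud(s); a=dict(np.load('side1.npz')); 
print('beaker/bottle/saucer/scoop change px:',[np.abs(s['pixels'][v-22:v+22,u-22:u+22].astype(int)-a['pixels'][v-22:v+22,u-22:u+22]).mean().round(1) for u,v in((335,209),(390,275),(387,189),(255,355))])"
```

```text
n 435 top z 201.5 top centre [568.5 140.9 200.4]
21.4 [450.37695748  23.08463527 303.00241571] [0.59374695 0.47752238 0.68272041] 0.11410216138976616
beaker/bottle/saucer/scoop change px: [np.float64(4.1), np.float64(4.1), np.float64(4.3), np.float64(3.9)]
```

View pics/s7.png

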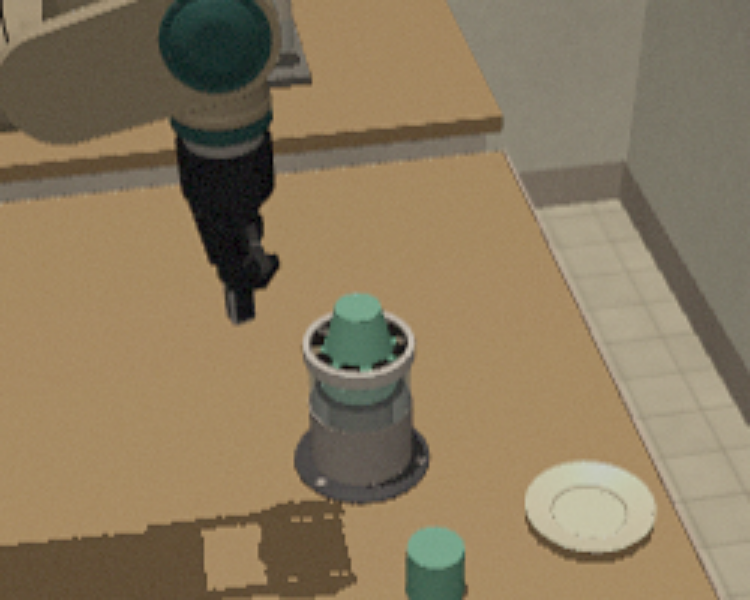

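The pile top is level at (358,308), 200 mm up. The fingers lie over the brim, the pile is visibly deeper in the tube, and the gripper is clear, so I'm handing in.

```bash
python3 -c "
from bench import env
print(env.close_job())"
```

```text
the job is handed in; nothing more can be done
None
```

I put both brimmed green cups mouth down on the pile and pressed each one down with the closed fingertips until its brim snapped under the rubber fingers. I then handed the job in at about 21 s of robot time.

- **First cup:** it stood 56 mm above the collar when laid on the pile. During the press the force dropped from 6.9 N to 1.8 N, and after release it settled at about 42 mm, which is the height for a held cup.
- **Second cup:** it was also 56 mm above the collar when laid, and about 42 mm after pressing and release, so it is held too. The view from the side shows the fingers over its brim and more green in the clear tube.
- **Centring:** the pile top measured within about 2 mm of the dispenser axis.
- **Other objects:** the beaker, bottle, saucer and scoop looked the same as at the start, with only about 4 grey levels of difference, which I took to be image noise. The gripper was clear of everything.

No check failed. I inferred the platform's travel from the cup heights, because nothing I had measures it directly.

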